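# Close up two lead-frame carriers and hold them on the stop of the alignment nest

### The arm

A 7-joint arm with a two-finger parallel gripper is mounted at the origin on the work surface. World frame = base frame: x ahead of the robot, y to its left, z up, the work surface at z = 0. Lengths are in m, angles in rad, forces in N, time in s.
With the tool pointing down it reaches from about 0.4 to 0.85 m from the base axis. Payload 10.4 kg.
Tool frame: the origin (TCP) lies at the very end of the fingers, on their centre line; the grasp point (between the pads) lies 19 mm behind it; z points along the fingers, y is the line along which they close (so a half turn about z gives the same grasp; the last joint's range is limited). The gripper opens to 85 mm and grips with 20 to 120 N. Pads are 22 mm wide; open, the fingers measure 114 mm over their backs; the gripper's body (76 mm by 85 mm) begins 54 mm behind the grasp point. The pads swing forward as they close: fully open they stand 13 mm farther back than shut.
Start: joints at [-1.243, 0.332, -0.065, 1.46, 0.022, 1.35, -0.088], TCP at [0.215, 0.587, 0.231] pointing down, gripper open.
Joint ranges: [-2.6, 2.6], [-0.5, 2.12], [-1.47, 1.34], [0.16, 2.42], [-1.27, 4.41], [0.06, 2.06], [-2.6, 2.6]. Speed limits (rad/s): [2.22, 2.22, 2.79, 2.79, 3.14, 3.14, 3.14].

### API

Orientations are given as a unit quaternion [x, y, z, w].
In Python, from workcell import * gives the robot as it stands.
- The arm moves only by the tool step_arm, never from a script. Its argument "commands" is one flat list of numbers, 7 for each row, row after row: the finger opening in mm, from 0 to 85.4, then the shift along the world's x, y, z as a fraction of full scale, then the turn, a rotation vector about the world's x, y, z as a fraction of full scale. A call has exactly 10 rows; each row is the pose to reach, as a shift and turn from the pose commanded when the call began, turning the shorter way round; what a row does not reach only later rows make up. Full scale, the value 1, is 0.6 m for a shift and pi rad for a turn. A row lasts 1/8 s, in which the tool goes at most 62.5 mm and 10.7 degrees, less where a joint would pass 70% of its speed; a pose out of reach is approached as far as the arm can. A call with a number of a shift or a turn outside -1 to 1 is refused whole. A call with a gripper value outside its range is refused whole. The fingers move at their own pace and stop on an object; "squeeze" is the grip in N (left out, the last holds). Time passes only in rows, so rows that repeat a pose let the fingers close, or fill a call up. It gives the time, the measured TCP pose, the force, the opening and the grip force at its end, in the units of the state.
- get_obs(): the state, without advancing time (a new reading comes with each control period).
- camera(name): name is "side" or "top"; returns the picture (420x560x3 uint8, red, green, blue); there is no depth.
- camera_params(name): a dict with "mtx" (3x3 intrinsics, pixels), "dist" ([k1, k2, p1, p2, k3] as OpenCV has them; the pictures are not rectified), "extrinsics" (4x4, takes a point from world to camera coordinates). Camera axes: x right, y down, z forward; pixel columns grow to the right and rows downward; lengths in m; the calibration is good to about 2 mm. A picture is of the moment at which its call begins. camera_params takes no time and is no camera call.
- hand_in(): hands the job in; it is judged then, once.
The state is a dict: "clock": time; "joint_pos": joint angles; "joint_velocities": joint speeds; "tau": joint torques, N m; "position": TCP position; "ee_rot": TCP orientation; "ft_force": force on the tool from outside, world axes, zero at the start; "torque": the same for the moment, N m; "grip_width": opening from 0.0 (shut) to 1.0 (fully open); "grasp_force": force on a finger pad.
Only numpy, scipy, OpenCV 4.12 (cv2) and the standard library are available. Lean on these libraries where they do the work, as an engineer would, in place of code of your own. Each camera call takes 0.05 s, during which the arm holds its last target. There are 200 camera calls.

### The job

Put the lead-frame carrier that lies on the bench into the channel of the alignment nest, behind the carrier already there, and slide it up flush against that one so that no gap is left. Then press the pair on along the channel against the sprung plunger until the front carrier is hard on the stop block, and finish while still holding them pressed there with the gripper: do not let go. Leave the other things on the bench where they are.

Things in the scene. Friction and masses are not known exactly. Their poses are not given: they have to be found in the camera images.
- nest: Alignment nest fixed on the bench: black base plate 340 (x) x 100 x 12 mm. Origin: centre of its underside, z up; +x = pressing direction, towards plunger and stop, roughly to the robot's left. Channel along x between aluminium rails (x -160 to +100 mm), inner faces at y = +-28 mm; floor at z = 12 mm; rails 12 to 17 mm above the floor with sloped lead-in tops. Open above and at -x.
- stop: The steel stop block fixed across the +x end of the nest, part of the nest and with the nest's own origin and axes. Its flat stop face, two cheeks either side of the plunger, lies at x = +100 mm; the block reaches to x = +145 mm and is 68 mm wide; its top is 50 mm over the bench.
- plunger (a joint): Travel (m) of the sprung steel plunger along the nest's +x: 0 = fully out, nose 12 mm proud of the stop face; 0.012 = nose level with the stop face, so the carrier meets the stop. Spring: about 4 N at 0, 8 N at 0.012; it pushes the carriers back off the stop when let go. With the carriers' friction, a push of 20 to 25 N holds them firmly on the stop.
- plunger_nose (a point): Centre of the flat nose of the plunger, a 16 mm thick round pin, 10 mm over the channel floor, on the centre line of the nest (x = +88 mm when fully out).
- front_carrier: Carrier already standing loose in the channel, front face 2 to 20 mm short of the plunger nose, its x along the channel. Aluminium plate 70 (x) x 50 (y) x 20 mm with brass strips on top; across its middle an upright black grip rib 12 (x) x 36 (y) mm, from 20 to 52 mm over the underside. Origin: centre of the underside, z up. About 0.2 kg.
- loose_carrier: Carrier to load, flat on the bench to the robot's right of the nest, rib up. Same shape, size, mass and axes as front_carrier (plate 70 x 50 x 20 mm; rib 12 mm along x, 36 along y, 20 to 52 mm over the underside; alike either way round). Origin: centre of the underside. Butted, the two origins are 70 mm apart; on the stop they are at x = +65 and -5 mm in the nest.
- objective: Bystander: steel microscope objective standing upright near the nest, on its side away from the robot, 30 mm diameter, 48 mm high. Origin: centre of the underside.
- tweezers: Bystander: steel tweezers lying beside the nest, on the robot's side of it, 126 mm long, 8 mm high. Origin: the middle, at bench level.
- dish: Bystander: shallow glass dish, 70 mm diameter, 18 mm high. Origin: centre of the underside.
- bottle: Bystander: white plastic bottle, 64 mm diameter, 160 mm high. Origin: centre of the underside.
- jar: Bystander: small amber glass jar, 56 mm diameter, 60 mm high. Origin: centre of the underside.
- tray: Bystander: black divided parts tray 90 x 130 x 30 mm. Origin: centre of the underside.
- loupe: Bystander: black loupe barrel, a ring 44 mm in diameter and 30 mm high. Origin: centre of the underside.
Things that resemble listed ones, but are neither listed nor needed, are in the scene too. Leave any turquoise look-alike of the front_carrier alone. What is shaped like the loose_carrier but green is not meant.

How it is judged:
By the outcome, as a careful person would: the job done as asked, in the order asked, and still so for the second after the job is handed in, while the arm keeps its last pose, push and grip.
It also fails if it takes over 48 s, if anything falls off the work surface, if the arm or the gripper's body presses on something with over 40 N, if the wrist force passes 120 N, or if a joint passes its speed limit or range.

## Working session

There is one attempt and no reset: what is moved stays moved. The work goes in short steps, Python scripts to look and compute and a tool call to move; the robot and the scene stay as the last step left them, time stands still between calls to the robot, and variables do not carry over. Pictures are saved under pics/ and viewed, at most 10 in all, crops included, and the job is handed in when it is done.

Besides the shell and the picture viewer there is one more tool, called after "Emit:" as name(argument=value, ...) on one line, values as JSON. step_arm: Moves the arm, as the interface text tells. Its arguments: {"type":"object","properties":{"commands":{"type":"array","items":{"type":"number"}},"squeeze":{"type":"number"}},"required":["commands"]}

```bash
mkdir -p pics; ls; python3 - <<'E'
from workcell import *
import cv2
o=get_obs(); print({k:o[k] for k in('clock','position','ee_rot','grip_width','ft_force')})
for n in('top','side'):
    im=camera(n); cv2.imwrite(f'pics/{n}0.png',im[:,:,::-1]); p=camera_params(n); print(n,p)
E
```

```text
pics
{'clock': 0.0, 'position': array([0.21465643, 0.5865745 , 0.23052101]), 'ee_rot': array([ 1.74473379e-01,  9.84661633e-01, -7.08628715e-04, -8.16001118e-05]), 'grip_width': 0.9963962657107578, 'ft_force': array([ 0.9302914 ,  0.62833736, -0.70429123])}
top {'mtx': array([[429.24694113,   0.        , 284.99757592],
       [  0.        , 429.24694113, 207.95111023],
       [  0.        ,   0.        ,   1.        ]]), 'dist': array([0.04283019, 0.        , 0.        , 0.        , 0.        ]), 'extrinsics': array([[-1.77361859e-02, -9.99842661e-01,  2.82999159e-04,
         4.23306430e-03],
       [-9.96258483e-01,  1.76486601e-02, -8.46023667e-02,
         5.79857673e-01],
       [ 8.45840609e-02, -1.78246361e-03, -9.96414753e-01,
         1.27898570e+00],
       [ 0.00000000e+00,  0.00000000e+00,  0.00000000e+00,
         1.00000000e+00]])}
side {'mtx': array([[493.41446241,   0.        , 283.5278401 ],
       [  0.        , 493.41446241, 209.87392894],
       [  0.        ,   0.        ,   1.        ]]), 'dist': array([0.00552873, 0.        , 0.        , 0.        , 0.        ]), 'extrinsics': array([[ 9.43290234e-01, -3.31967433e-01, -1.07635307e-03,
        -5.56221906e-01],
       [-1.97318565e-01, -5.58070234e-01, -8.05991934e-01,
         1.42258801e-01],
       [ 2.66962393e-01,  7.60496704e-01, -5.91925539e-01,
         1.67166030e+00],
       [ 0.00000000e+00,  0.00000000e+00,  0.00000000e+00,
         1.00000000e+00]])}
```

View pics/top0.png

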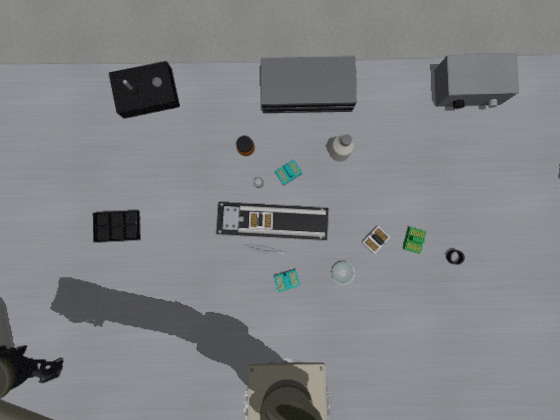

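View pics/side0.png

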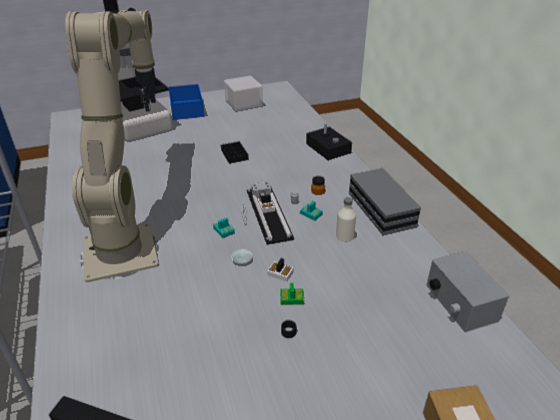

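The top view shows the nest at about x 217–328, y 203–240, with the front carrier near (261,220). The loose carrier is white with a black rib at (376,239). The green and turquoise look-alikes are at (415,240), (289,172) and (287,280). I'll measure next.

```bash
cat > h.py <<'E'
import numpy as np, cv2
from workcell import *
def ray(n,uv):
    p=camera_params(n);E=p['extrinsics'];R,t=E[:3,:3],E[:3,3]
    q=cv2.undistortPoints(np.array(uv,float).reshape(-1,1,2),p['mtx'],p['dist'])[:,0]
    return -R.T@t, np.c_[q,np.ones(len(q))]@R
def plane(n,uv,z):
    c,d=ray(n,uv); return c+d*((z-c[2])/d[:,2])[:,None]
def proj(n,P):
    p=camera_params(n);E=p['extrinsics']
    return cv2.projectPoints(np.array(P,float).reshape(-1,3),cv2.Rodrigues(E[:3,:3])[0],E[:3,3],p['mtx'],p['dist'])[0][:,0]
E
python3 - <<'E'
from h import *
im=cv2.imread('pics/top0.png')
a=cv2.resize(im[190:260,210:400],None,fx=4.2,fy=4.2,interpolation=cv2.INTER_CUBIC)
s=cv2.imread('pics/side0.png')
b=cv2.resize(s[175:285,235:320],None,fx=3,fy=3,interpolation=cv2.INTER_CUBIC)
c=np.zeros((294+6,798,3),np.uint8); c[:a.shape[0],:a.shape[1]]=a
d=np.zeros((330,798,3),np.uint8); d[:b.shape[0],:b.shape[1]]=b
cv2.imwrite('pics/crop0.png',np.vstack([c,d])[:600])
# nest dark mask / loose white mask
g=im.astype(int); mx=g.max(2)
m=(mx<60).astype(np.uint8); m[:195]=0;m[245:]=0;m[:,:205]=0;m[:,340:]=0
m=cv2.morphologyEx(m,cv2.MORPH_CLOSE,np.ones((15,15)))
cs,_=cv2.findContours(m,0,2); k=max(cs,key=cv2.contourArea); box=cv2.boxPoints(cv2.minAreaRect(k)); print('nest box',box)
W=plane('top',box,0.012); print(W, W.mean(0))
print([np.linalg.norm(W[i]-W[i-1]) for i in range(4)])
# loose: differs from the bench background
L=im[222:256,358:394].astype(int); bg=np.median(L.reshape(-1,3),0); print('bg',bg)
m=(np.abs(L-bg).max(2)>30).astype(np.uint8); 
for r in m: print(''.join('.#'[v] for v in r))
E
```

```text
nest box [[216.42656 233.17896]
 [218.21416 201.44867]
 [327.69763 207.61676]
 [325.91003 239.34705]]
[[ 0.50747281  0.20421252  0.012     ]
 [ 0.60454716  0.19835994  0.012     ]
 [ 0.57961896 -0.13695096  0.012     ]
 [ 0.48275566 -0.12894623  0.012     ]] [0.54359865 0.03416882 0.012     ]
[np.float64(0.33407437546934954), np.float64(0.09725061605793825), np.float64(0.33623624673734276), np.float64(0.09719348575852965)]
bg [147. 142. 140.]
....................................
....................................
....................................
....................................
.................##.#...............
................##.###..............
...............##...#...............
..............##...###.#............
.............##...#####.#...........
............##...#######.#..........
...........###.#.########...........
..........####...#########..........
.........####.###############.......
........###..###############..#.....
.......###.##.################.#....
.......##..##.################.#....
......##..#.##.##############.#.....
.....##.#.##.##.############........
....##...####.##.##########.#.......
....#...######..#.##########........
....#.##########.#.#######..........
........#########.#.######..........
.........#########.#.####...........
..........#########.#...............
...........#########.###............
............########.##.............
...........#.#######.#..............
............#.#####.#...............
................##.#................
..................#.................
................##..................
.................#..................
....................................
....................................
```

View pics/crop0.png

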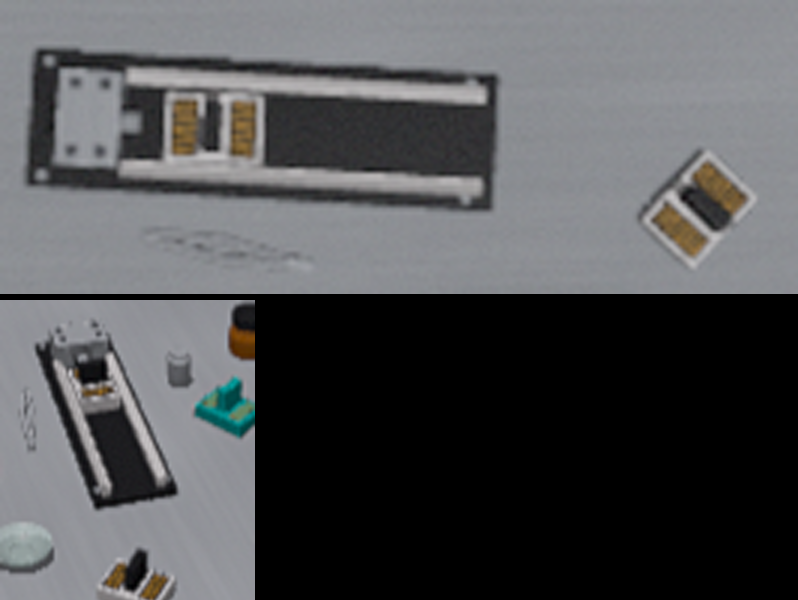

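```bash
python3 - <<'E'
from h import *
im=cv2.imread('pics/top0.png')
def brass(n,im,x0,y0,x1,y1,z,F=8):
    s=cv2.resize(im[y0:y1,x0:x1],None,fx=F,fy=F,interpolation=cv2.INTER_CUBIC)
    b,g,r=[s[:,:,i].astype(int) for i in range(3)]
    m=((r-b)>35).astype(np.uint8)
    m=cv2.morphologyEx(m,cv2.MORPH_CLOSE,np.ones((13,13)))
    cs=sorted(cv2.findContours(m,0,2)[0],key=cv2.contourArea)[-2:]
    out=[]
    for c in cs:
        (cx,cy),wh,a=cv2.minAreaRect(c); uv=((cx+.5)/F-.5+x0,(cy+.5)/F-.5+y0); out.append(plane(n,[uv],z)[0]); print(n,uv,np.array(wh)/F,cv2.contourArea(c)/F/F)
    o=np.array(out); d=o[1]-o[0]; print('  centre',o.mean(0),'sep',np.linalg.norm(d),'angle',np.degrees(np.arctan2(d[1],d[0]))%180)
    # white plate outline
    w=((s.min(2)>175)|(m>0)).astype(np.uint8); w=cv2.morphologyEx(w,cv2.MORPH_CLOSE,np.ones((41,41)))
    c=max(cv2.findContours(w,0,2)[0],key=cv2.contourArea); R=cv2.minAreaRect(c); B=(cv2.boxPoints(R)+.5)/F-.5+[x0,y0]
    P=plane(n,B,z); print('  plate',P.mean(0),[round(float(np.linalg.norm(P[i]-P[i-1])),4) for i in range(2)],[np.degrees(np.arctan2(*(P[i]-P[i-1])[[1,0]]))%180 for i in range(2)])
brass('top',im,358,220,394,258,.020)
brass('top',im,246,210,276,230,.032)
s=cv2.imread('pics/side0.png')
brass('side',s,262,255,298,282,.020)
c,_=ray('top',[[0,0]]);print(c)
# projected nest check: predicted corners
C=np.array([.5436,.0342]);a=np.radians(85.76);X=np.array([np.cos(a),np.sin(a)]);Y=np.array([-X[1],X[0]])
q=[np.r_[C+x*X+y*Y,.012] for x,y in((170,50),(-170,50),(-170,-50),(170,-50)) for x,y in [(x/1e3,y/1e3)]]
print(proj('top',q).round(1),'\nside',proj('side',q).round(1))
E
```

```text
top (371.6250009536743, 244.50000190734863) [13.08147526  5.30330086] 63.1953125
top (380.84375190734863, 234.34374904632568) [13.1698637   5.48007727] 63.8203125
  centre [ 0.47991573 -0.28007993  0.02      ] sep 0.04174134045121487 angle 136.20819263242257
  plate [ 0.47976159 -0.28025622  0.02      ] [0.0486, 0.0679] [np.float64(45.22803453029881), np.float64(135.15439207270936)]
top (267.42688369750977, 220.18282413482666) [ 5.45796347 12.94058514] 62.15625
top (253.37859058380127, 219.98858070373535) [ 5.61318827 12.72585583] 63.1796875
  centre [0.5438522  0.06867656 0.032     ] sep 0.04230294452219843 angle 88.18346011112705
  plate [0.54557423 0.06270743 0.032     ] [0.0599, 0.0788] [np.float64(179.39750627808507), np.float64(88.9840798520402)]
side (273.83262157440186, 266.678524017334) [4.57075834 8.84969902] 30.3515625
side (285.8567714691162, 270.3188829421997) [4.5470891  9.77522469] 36.7265625
  centre [ 0.47902949 -0.27874716  0.02      ] sep 0.04206297525942369 angle 136.85357704892445
  plate [ 0.47895034 -0.27873993  0.02      ] [0.0758, 0.053] [np.float64(134.17962971576395), np.float64(58.57023695597615)]
[ 0.4695814  -0.00372157  1.32345635]
[[215.4 233.6]
 [326.8 239.9]
 [328.4 207.2]
 [217.7 201. ]] 
side [[246.3 188.9]
 [266.4 242.3]
 [294.4 237.4]
 [270.8 185.3]]
```

Emit:
step_arm(commands=[60, 0.15, -0.1, 0, 0, 0, -0.05, 60, 0.25, -0.2, 0, 0, 0, -0.1, 60, 0.35, -0.3, 0, 0, 0, -0.16, 60, 0.42, -0.4, 0, 0, 0, -0.22, 60, 0.5, -0.5, 0, 0, 0, -0.28, 60, 0.52, -0.6, 0, 0, 0, -0.34, 60, 0.52, -0.7, 0, 0, 0, -0.4, 60, 0.52, -0.8, 0, 0, 0, -0.46, 60, 0.52, -0.9, 0, 0, 0, -0.52, 60, 0.52, -1, 0, 0, 0, -0.58], squeeze=60)

```text
clock: 1.35
position: [0.5196, 0.0735, 0.2311]
ee_rot: [0.885, 0.466, -0.0, -0.0]
ft_force: [0.8, 1.2, -0.7]
grip_width: 0.701
grasp_force: 0.0
```

Emit:
step_arm(commands=[60, -0.02, -0.1, 0, 0, 0, -0.03, 60, -0.03, -0.2, 0, 0, 0, -0.053, 60, -0.04, -0.3, 0, 0, 0, -0.053, 60, -0.05, -0.4, -0.05, 0, 0, -0.053, 60, -0.066, -0.5, -0.1, 0, 0, -0.053, 60, -0.066, -0.589, -0.15, 0, 0, -0.053, 60, -0.066, -0.589, -0.218, 0, 0, -0.053, 60, -0.066, -0.589, -0.218, 0, 0, -0.053, 60, -0.066, -0.589, -0.218, 0, 0, -0.053, 60, -0.066, -0.589, -0.218, 0, 0, -0.053])

```text
clock: 2.6
position: [0.4815, -0.2772, 0.1024]
ee_rot: [0.919, 0.395, 0.001, 0.001]
ft_force: [0.2, 0.6, 0.7]
grip_width: 0.703
grasp_force: 0.0
```

```bash
python3 - <<'E'
from h import *
o=get_obs(); q=o['ee_rot'];print(o['clock'],o['position'],q,2*np.degrees(np.arctan2(q[1],q[0]))-90,o['joint_pos'],o['grip_width'],o['ft_force'])
E
```

```text
2.6 [ 0.48152291 -0.2772218   0.10236177] [9.18760407e-01 3.94812867e-01 1.29093192e-03 6.69470443e-04] -43.49134081421073 [-0.19332313  0.35478263  0.7578638   1.83416125 -0.27893027  1.0589086
 -0.08781828] 0.7029580581170339 [0.1950341  0.64126124 0.67642956]
```

Emit:
step_arm(commands=[60, -0.003, -0.004, -0.03, 0, 0, -0.003, 60, -0.003, -0.004, -0.06, 0, 0, -0.003, 60, -0.003, -0.004, -0.09, 0, 0, -0.003, 60, -0.003, -0.004, -0.12, 0, 0, -0.003, 60, -0.003, -0.004, -0.13, 0, 0, -0.003, 60, -0.003, -0.004, -0.13, 0, 0, -0.003, 30, -0.003, -0.004, -0.13, 0, 0, -0.003, 5, -0.003, -0.004, -0.13, 0, 0, -0.003, 5, -0.003, -0.004, -0.13, 0, 0, -0.003, 5, -0.003, -0.004, -0.13, 0, 0, -0.003])

```text
clock: 3.85
position: [0.4788, -0.2803, 0.0231]
ee_rot: [0.921, 0.39, 0.0, 0.0]
ft_force: [-0.8, 1.3, 4.7]
grip_width: 0.129
grasp_force: 59.5
```

```bash
python3 - <<'E'
from h import *
o=get_obs(); q=o['ee_rot'];print(o['clock'],o['position'],2*np.degrees(np.arctan2(q[1],q[0]))-90,o['grip_width'],o['grasp_force'],o['ft_force'],o['joint_pos'])
E
```

```text
3.85 [ 0.47875667 -0.28034354  0.02305993] -44.12111625827858 0.1287153173831479 59.501100182533264 [-0.76816735  1.25673835  4.73897321] [-0.12918514  0.47277471  0.69889292  1.88779298 -0.37888966  0.91543615
 -0.01914913]
```

Emit:
step_arm(commands=[5, 0, 0, 0.06, 0, 0, 0, 5, 0, 0, 0.12, 0, 0, 0, 5, 0.02, 0.06, 0.13, 0, 0, -0.05, 5, 0.04, 0.12, 0.13, 0, 0, -0.1, 5, 0.06, 0.2, 0.13, 0, 0, -0.15, 5, 0.08, 0.28, 0.13, 0, 0, -0.2, 5, 0.09, 0.36, 0.13, 0, 0, -0.25, 5, 0.097, 0.416, 0.13, 0, 0, -0.278, 5, 0.097, 0.416, 0.13, 0, 0, -0.278, 5, 0.097, 0.416, 0.13, 0, 0, -0.278])

```text
clock: 5.1
position: [0.5362, -0.0313, 0.1004]
ee_rot: [0.999, -0.036, -0.0, 0.0]
ft_force: [-0.4, -0.5, -1.7]
grip_width: 0.131
grasp_force: 58.9
```

```bash
python3 - <<'E'
from h import *
o=get_obs(); q=o['ee_rot'];print(o['clock'],o['position'],2*np.degrees(np.arctan2(q[1],q[0]))-90,o['grip_width'],o['grasp_force'],o['ft_force'],o['joint_pos'])
t=camera('top')[:,:,::-1];s=camera('side')[:,:,::-1]
cv2.imwrite('pics/top1.png',t);cv2.imwrite('pics/side1.png',s)
a=cv2.resize(t[190:260,210:345],None,fx=4,fy=4,interpolation=2);b=cv2.resize(s[150:260,230:320],None,fx=5,fy=5,interpolation=2)
c=np.zeros((600,800,3),np.uint8); c[:280,:540]=a; cv2.imwrite('pics/c1.png',a); cv2.imwrite('pics/c1s.png',b)
E
```

```text
5.1 [ 0.53620499 -0.03133235  0.1003654 ] -94.14001359547028 0.13090502171889928 58.94219934940338 [-0.38827818 -0.54052528 -1.69532773] [-0.7664699   0.34374836  0.8735734   1.884294   -0.30136059  1.05186503
 -1.41270934]
```

View pics/c1s.png

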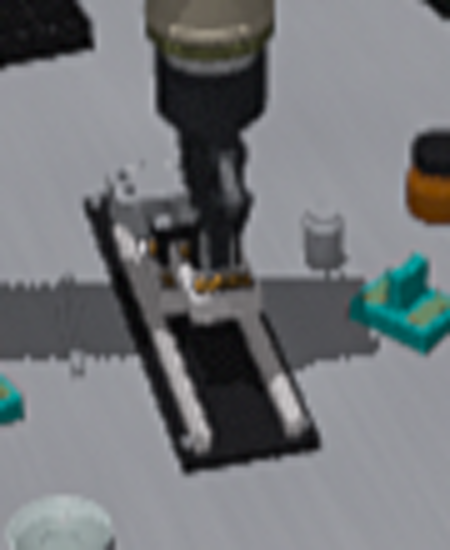

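The held carrier hangs over the channel between the rails. Its plate is at crop x 190–260 (y about 295), and the rear nest corners are at (185,472) and (320,447). I'll check its lateral offset by number.

```bash
python3 - <<'E'
from h import *
s=cv2.imread('pics/side1.png');x0,y0,F=262,195,8
r=cv2.resize(s[y0:y0+25,x0:x0+28],None,fx=F,fy=F,interpolation=2)
m=((r[:,:,2].astype(int)-r[:,:,0])>35).astype(np.uint8); m=cv2.morphologyEx(m,cv2.MORPH_CLOSE,np.ones((13,13)))
for c in cv2.findContours(m,0,2)[0]:
    if cv2.contourArea(c)<300: continue
    (cx,cy),wh,a=cv2.minAreaRect(c);bb=cv2.boundingRect(c);uv=((cx+.5)/F-.5+x0,(cy+.5)/F-.5+y0);print(uv,bb,plane('side',[uv],.0973))
C=np.array([.5436,.0342]);a=np.radians(85.76);X=np.array([np.cos(a),np.sin(a)]);Y=np.array([-X[1],X[0]])
p=np.array([.5362,-.0313]); d=p-C; print('tcp in nest',d@X,d@Y)
for f in(.021,-.021): print(proj('side',np.r_[p+f*X,.0973]), 'exp')
E
```

```text
(273.71920585632324, 205.75213432312012) (55, 78, 87, 29) [[ 0.53613557 -0.04943624  0.0973    ]]
tcp in nest -0.06586784815743078 0.0025370414087360067
[[270.66006339 199.58326147]] exp
[[273.56905324 206.28047585]] exp
```

Emit:
step_arm(commands=[5, 0.002, 0, -0.02, 0, 0, 0, 5, 0.002, 0, -0.04, 0, 0, 0, 5, 0.002, 0, -0.06, 0, 0, 0, 5, 0.002, 0, -0.07, 0, 0, 0, 5, 0.002, 0, -0.08, 0, 0, 0, 5, 0.002, 0, -0.09, 0, 0, 0, 5, 0.002, 0, -0.095, 0, 0, 0, 5, 0.002, 0, -0.1, 0, 0, 0, 5, 0.002, 0, -0.104, 0, 0, 0, 5, 0.002, 0, -0.104, 0, 0, 0])

```text
clock: 6.45
position: [0.5377, -0.0306, 0.0381]
ee_rot: [0.999, -0.036, -0.0, 0.0]
ft_force: [-0.2, 0.6, -2.1]
grip_width: 0.129
grasp_force: 58.9
```

```bash
python3 - <<'E'
from h import *
o=get_obs(); q=o['ee_rot'];print(o['clock'],o['position'],2*np.degrees(np.arctan2(q[1],q[0]))-90,o['grip_width'],o['grasp_force'],o['ft_force'],o['torque'],o['joint_pos'])
t=camera('top')[:,:,::-1];s=camera('side')[:,:,::-1]
cv2.imwrite('pics/top2.png',t);cv2.imwrite('pics/side2.png',s)
cv2.imwrite('pics/c2s.png',cv2.resize(s[170:250,235:305],None,fx=7,fy=7,interpolation=2))
E
```

```text
6.45 [ 0.5377062  -0.0305843   0.03805182] -94.15897460593439 0.12898695026582244 58.92820715904236 [-0.2095545   0.58216097 -2.0803399 ] [ 0.00969149 -0.00888726  0.03263867] [-0.70374966  0.44419832  0.81040704  1.92452666 -0.39597631  0.93904243
 -1.34566307]
```

View pics/c2s.png

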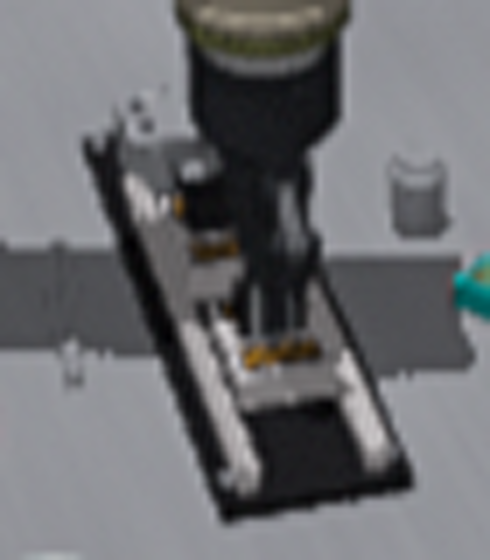

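The carrier is down inside the channel between both rails (plate at crop (225–345, 340–400)), about 30 mm behind the front one, with no contact force. I'll seat it and slide.

Emit:
step_arm(commands=[5, 0, 0, -0.003, 0, 0, 0, 5, 0, 0, -0.005, 0, 0, 0, 5, 0, 0, -0.005, 0, 0, 0, 5, 0, 0.004, -0.005, 0, 0, 0, 5, 0.001, 0.01, -0.005, 0, 0, 0, 5, 0.001, 0.016, -0.005, 0, 0, 0, 5, 0.002, 0.022, -0.005, 0, 0, 0, 5, 0.002, 0.028, -0.005, 0, 0, 0, 5, 0.002, 0.033, -0.005, 0, 0, 0, 5, 0.002, 0.033, -0.005, 0, 0, 0])

```text
clock: 7.8
position: [0.539, -0.0105, 0.0351]
ee_rot: [0.999, -0.036, -0.0, -0.0]
ft_force: [-1.0, -0.2, -1.9]
grip_width: 0.125
grasp_force: 59.1
```

Emit:
step_arm(commands=[5, 0, 0.005, -0.001, 0, 0, 0, 5, 0.001, 0.01, -0.001, 0, 0, 0, 5, 0.001, 0.015, -0.001, 0, 0, 0, 5, 0.001, 0.02, -0.001, 0, 0, 0, 5, 0.002, 0.025, -0.001, 0, 0, 0, 5, 0.002, 0.03, -0.001, 0, 0, 0, 5, 0.003, 0.035, -0.001, 0, 0, 0, 5, 0.003, 0.04, -0.001, 0, 0, 0, 5, 0.003, 0.04, -0.001, 0, 0, 0, 5, 0.003, 0.04, -0.001, 0, 0, 0])

```text
clock: 9.05
position: [0.5415, 0.0126, 0.0351]
ee_rot: [0.999, -0.037, 0.001, 0.0]
ft_force: [-0.2, -4.3, 5.5]
grip_width: 0.129
grasp_force: 60.1
```

```bash
python3 - <<'E'
from h import *
o=get_obs(); q=o['ee_rot'];print(o['clock'],o['position'],2*np.degrees(np.arctan2(q[1],q[0]))-90,o['ft_force'],o['torque'])
t=camera('top')[:,:,::-1];s=camera('side')[:,:,::-1]
cv2.imwrite('pics/c3s.png',cv2.resize(s[170:250,235:305],None,fx=7,fy=7,interpolation=2))
E
```

```text
9.05 [0.54145753 0.0126267  0.03509596] -94.19695935647826 [-0.23008963 -4.27726648  5.52563418] [-0.76644316 -0.00715749  0.01024002]
```

View pics/c3s.png

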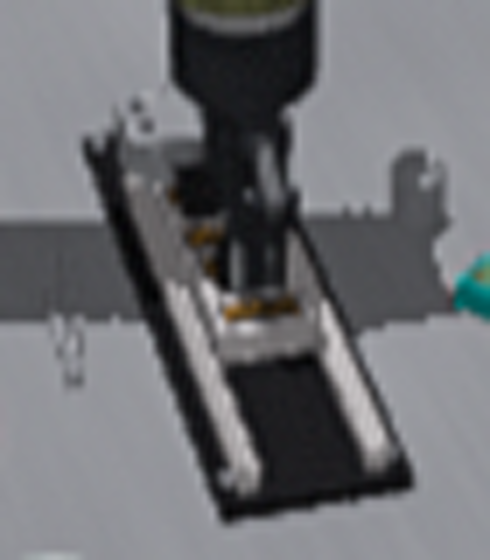

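The pair is butted (plates meet near crop (215,285)). Next I'll press on towards the stop.

Emit:
step_arm(commands=[5, 0, 0.003, 0, 0, 0, 0, 5, 0.001, 0.006, 0, 0, 0, 0, 5, 0.001, 0.009, 0, 0, 0, 0, 5, 0.001, 0.012, 0, 0, 0, 0, 5, 0.001, 0.015, 0, 0, 0, 0, 5, 0.001, 0.018, 0, 0, 0, 0, 5, 0.002, 0.021, 0, 0, 0, 0, 5, 0.002, 0.024, 0, 0, 0, 0, 5, 0.002, 0.024, 0, 0, 0, 0, 5, 0.002, 0.024, 0, 0, 0, 0])

```text
clock: 10.4
position: [0.5424, 0.0243, 0.0352]
ee_rot: [0.999, -0.038, 0.001, 0.002]
ft_force: [-1.5, -12.8, 8.0]
grip_width: 0.132
grasp_force: 60.5
```

Emit:
step_arm(commands=[5, 0, 0.002, 0, 0, 0, 0, 5, 0, 0.004, 0, 0, 0, 0, 5, 0, 0.006, 0, 0, 0, 0, 5, 0.001, 0.008, 0, 0, 0, 0, 5, 0.001, 0.01, 0, 0, 0, 0, 5, 0.001, 0.01, 0, 0, 0, 0, 5, 0.001, 0.01, 0, 0, 0, 0, 5, 0.001, 0.01, 0, 0, 0, 0, 5, 0.001, 0.01, 0, 0, 0, 0, 5, 0.001, 0.01, 0, 0, 0, 0])

```text
clock: 11.65
position: [0.5429, 0.0293, 0.0352]
ee_rot: [0.999, -0.038, 0.001, 0.002]
ft_force: [-2.1, -15.9, 10.1]
grip_width: 0.13
grasp_force: 60.8
```

Emit:
step_arm(commands=[5, 0, 0.001, 0, 0, 0, 0, 5, 0, 0.002, 0, 0, 0, 0, 5, 0, 0.003, 0, 0, 0, 0, 5, 0, 0.004, 0, 0, 0, 0, 5, 0, 0.005, 0, 0, 0, 0, 5, 0, 0.005, 0, 0, 0, 0, 5, 0, 0.005, 0, 0, 0, 0, 5, 0, 0.005, 0, 0, 0, 0, 5, 0, 0.005, 0, 0, 0, 0, 5, 0, 0.005, 0, 0, 0, 0])

```text
clock: 12.9
position: [0.5429, 0.0303, 0.0353]
ee_rot: [0.999, -0.039, 0.001, 0.003]
ft_force: [-2.8, -22.9, 9.5]
grip_width: 0.129
grasp_force: 61.0
```

Emit:
step_arm(commands=[5, 0, 0.001, 0, 0, 0, 0, 5, 0, 0.0015, 0, 0, 0, 0, 5, 0, 0.0015, 0, 0, 0, 0, 5, 0, 0.0015, 0, 0, 0, 0, 5, 0, 0.0015, 0, 0, 0, 0, 5, 0, 0.0015, 0, 0, 0, 0, 5, 0, 0.0015, 0, 0, 0, 0, 5, 0, 0.0015, 0, 0, 0, 0, 5, 0, 0.0015, 0, 0, 0, 0, 5, 0, 0.0015, 0, 0, 0, 0])

```text
clock: 14.15
position: [0.5429, 0.0303, 0.0353]
ee_rot: [0.999, -0.039, 0.001, 0.004]
ft_force: [-3.2, -23.6, 10.9]
grip_width: 0.131
grasp_force: 61.1
```

```bash
python3 - <<'E'
from h import *
o=get_obs(); q=o['ee_rot'];print(o['clock'],o['position'],2*np.degrees(np.arctan2(q[1],q[0]))-90,o['ft_force'],o['torque'])
t=camera('top')[:,:,::-1];s=camera('side')[:,:,::-1]
a=cv2.resize(s[170:250,235:305],None,fx=6,fy=6,interpolation=2);b=cv2.resize(t[140:290,200:345],(0,0),fx=2.6,fy=2.6,interpolation=2)
c=np.zeros((480,800,3),np.uint8);c[:a.shape[0],:a.shape[1]]=a;c[:b.shape[0],422:422+b.shape[1]]=b[:, :378]
cv2.imwrite('pics/c4.png',c)
E
```

```text
14.15 [0.54289866 0.03034648 0.03533185] -94.47914285836079 [ -3.1912814  -23.56734863  10.88181195] [-5.00221519  0.54626082  0.21480718]
```

View pics/c4.png

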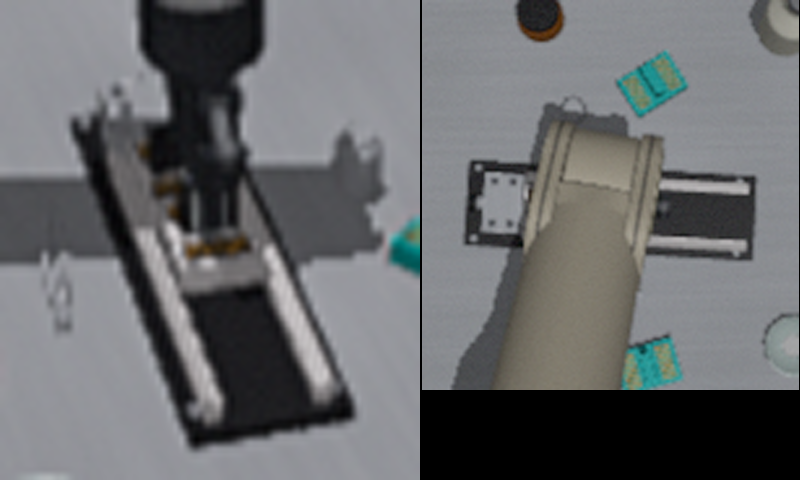

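The pair is butted and the front carrier is on the stop. The last extra push raised the force to 23.6 N with no motion, and the bystanders in view are undisturbed. Handing in while still holding.

```bash
python3 -c "
from workcell import *
print(hand_in())"
```

```text
the job is handed in; nothing more can be done
None
```

The job is handed in after about 14 s of robot time: the loose carrier sits behind the front one with no visible gap, and the gripper still holds the pair against the stop at about 24 N.

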